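# Hang a tube carrier on a tilted shaker deck and lock it with the reversible ratchet clamp

## Task

Mount the blue tube carrier on the shaker's sloping deck: pass the wide ends of its two keyholes over the deck's two screw heads and slide it down the slope until it is fully home in the narrow slots, with its lower edge under the clamp foot. The ratchet clamp was left set to loosen, so flip its red direction lever fully over to the tightening (clockwise) side and work the handle back and forth until the clamp foot presses firmly on the carrier and the handle will pull no further. Take your hand away at the end and leave the jars, bottle and pen where they stand.

Things in the scene. Friction and masses are not known exactly. Their poses are not given: they have to be found in the camera images.
- deck: Aluminium deck of the shaker (fixed), 244 x 210 mm, sloping up 30 degrees away from the robot. Origin: where the ratchet's screw axis meets the deck surface, 88 mm above the bench; x up the slope, y to the left, z out of the deck. Carrier origin when home: x = 102 mm, y = 0, z = 0, its x axis along the deck's; when the wide holes are over the screw heads: x = 128 mm.
- screw_left (a point): Foot of the left shoulder screw on the deck surface, at deck x = 144, y = 56 mm; axes as the deck. Shank 7 mm diameter, dark head 17 mm diameter, 7 to 12 mm above the deck.
- screw_right (a point): Foot of the right shoulder screw, alike, at deck x = 144, y = -56 mm.
- carrier: Loose blue plate 116 (x) x 150 (y) x 5 mm, 0.26 to 0.44 kg, with a white tube block 36 (x) x 80 (y) x 60 mm high on its middle (top at 65 mm): grasp the block across its 36 mm in the upper half. Origin: centre of the underside. It starts flat on the bench. x points to the narrow ends of the keyholes, which go up the slope.
- keyhole_left (a point): Centre of the left keyhole's wide hole at the plate's underside, at carrier x = 16, y = 56 mm (the right one is at y = -56): 25 mm diameter, tapering into a slot 10.5 mm wide that runs along +x and ends 29 mm from this point, so the carrier slides 26 mm down the slope.
- clamp_foot: Black rubber foot 17 x 20 mm under the tip of the blue clamp bar, sprung (6 N preload, 8 N per mm, 3 mm stroke). Raised, its body origin is the deck's; the foot lies at deck x = 42 to 59 mm, y = -10 to 10 mm, underside 10 mm and bar's top 26.5 mm above the deck: a carrier slides in under it with 5 mm to spare.
- clamp_bar (a joint): How far the screw has drawn the clamp bar down towards the deck, in m: 0 raised, 0.005 the foot just touches a carrier that is home, 0.0075 the screw's end stop. 24 mm per turn of the screw. Stays where it is left.
- ratchet (a joint): Handle swing about the deck's z at its origin, rad, growing clockwise seen from above: 0 = to the right and 47 degrees up the slope, 1.5 = right and 39 degrees down; stops at both. Stiff (0.25 Nm), stays put. Lever at tighten: clockwise strokes turn the screw (0.25 to 0.35 Nm more; up to 0.35 rad lost as the next of 18 teeth catches), return strokes click back. Lever at loosen: the reverse.
- handle_grip (a point): Middle of the handle's black round grip, 20 mm diameter, 118 mm from the screw axis, 39 mm above the deck; the grip runs along the handle from 86 to 150 mm from the axis. x points outwards along the handle, y counterclockwise, z out of the deck.
- pawl_lever (a joint): Angle of the red direction lever to the handle, rad: -0.4 = loosen (tab on the counterclockwise side of the handle's line), +0.4 = tighten (clockwise side), stops at both. Stays where it is left; 2 to 3 N on the tab move it. Its pivot lies on the handle's line, 38 mm from the screw axis.
- lever_tab (a point): Middle of the upright red tab at the end of the direction lever: 12 mm along the lever, 8 across, 20 tall (50 to 70 mm above the deck), 36 mm from the lever's pivot. All else of the ratchet is under 59 mm; a mounted carrier's block is near when the handle is far up the slope. x points outwards along the lever, y counterclockwise, z out of the deck.
- jar_a: Bystander: clear sample jar, 50 mm diameter, 57 mm tall, right of the shaker. Origin under its centre.
- jar_b: Bystander: second such jar beside it.
- bottle: Bystander: clear bottle with red cap, 58 mm diameter, 135 mm tall, left of the shaker, behind the carrier. Origin under its centre.
- pen: Bystander: white marker pen with black cap, 135 mm long, 17 mm thick, lying in front of the shaker. Origin under its middle.
Things that resemble listed ones, but are neither listed nor needed, are in the scene too. There is more than one size of the carrier; the job needs the larger.

How it is judged (in metres and radians):
On the way:
1. the carrier hangs on both screws and is slid down home, flat on the deck (x of carrier in the frame of deck between 0.096 and 0.11 m and y of carrier in the frame of deck between -0.005 and 0.005 m and z of carrier in the frame of deck between -0.003 and 0.0025 m and angle between the z axis of carrier and the z axis of deck, either way round below 0.05 rad), for 0.2 s.
At the end, for the whole second after the job is handed in: Carrier home on both screws (origin at deck x 96 to 110 mm, y within 5 mm, under 2.5 mm off the deck, flat within 0.05 rad) and at rest; lever at tighten (over 0.2 rad); clamp bar down by over 6.2 mm, its foot pressing on the carrier with over 10 N (all of step 1 and value of joint pawl_lever above 0.2 rad and value of joint clamp_bar above 0.0062 m and contact force between clamp_foot and carrier above 10 N and linear speed of carrier below 0.01 m/s); the robot touches nothing.
It fails at once if a bystander (jars, bottle, pen) is shifted by more than 30 mm (distance of any of jar_a, jar_b, bottle, pen from where it was at the start of the episode above 0.03 m).
It also fails if it takes over 69 s, if anything falls off the work surface, if the arm or the gripper's body presses on something with over 40 N, if the wrist force passes 120 N, or if a joint passes its speed limit or range.

## Robot

A 6-joint arm with a two-finger parallel gripper is mounted at the origin on a cart in front of the work surface, level with it; the furniture and walls round the work are solid. World frame = base frame: x ahead of the robot, y to its left, z up, the work surface at z = 0. Lengths are in mm, angles in rad, forces in N, time in s.
With the tool pointing down it reaches from about 300 to 775 mm from the base axis. Payload 14.6 kg.
Tool frame: the origin (TCP) lies between the finger pads; the fingertips stand 25 mm ahead of it and the grasp point (between the pads) lies 6 mm ahead of it; z points along the fingers, y is the line along which they close (so a half turn about z gives the same grasp; the last joint's range is limited). The gripper opens to 94 mm and grips with 3 to 60 N. Pads are 16 mm wide; open, the fingers measure 119 mm over their backs; the gripper's body (75 mm by 177 mm) begins 78 mm behind the grasp point.
Start: joints at [1.104, 0.3, 1.521, -0, 1.321, -0.067], TCP at [214.075, 506.617, 230.446] pointing down, gripper open.
Joint ranges: [-3.03, 3.03], [-0.79, 2.21], [0.23, 2.52], [-1.04, 4.18], [0, 3.07], [-2.55, 2.55]. Speed limits (rad/s): [2.22, 2.22, 2.57, 3.14, 3.14, 3.14].

## Interface

Orientations are given as [roll, pitch, yaw] about the fixed x, y, z axes, in that order (R = Rz(yaw) Ry(pitch) Rx(roll)).
In Python, from cell import manip gives the robot as it stands. The module is installed in compiled form; this text tells all that it offers.
- The arm moves only by the tool step_arm, never from a script. Its argument "series" is one flat list of numbers, 5 for each row, row after row: the shift along the world's x, y, z in mm, then the turn about the world's z in rad, then the closure, from 0 (fully open) to 1 (shut). In form: [dx, dy, dz, spin, jaw, dx, dy, dz, spin, jaw, ...]. A call has 1 to 20 rows; each row shifts and turns the commanded pose from where the row before left it; what a row does not reach is not made up. A row lasts 1/8 s, in which the tool goes at most 62.5 mm and 10.7 degrees, less where a joint would pass 70% of its speed; a pose out of reach is approached as far as the arm can. A call is refused whole if a number of a shift passes 62.5 or a number of a turn 0.188, either way. A call with a gripper value outside its range is refused whole. The fingers move at their own pace and stop on an object; "squeeze" is the grip in N (left out, the last holds). Time passes only in rows, so rows that do not move let the fingers close. It gives the time, the measured TCP pose, the force, the opening and the grip force at its end, in the units of the state.
- manip.read_state(): the state, without advancing time (a new reading comes with each control period).
- manip.camera(name): name is "side" or "top" or "wrist"; returns (picture, depth): 384x512x3 uint8, blue, green, red; 384x512 float32, mm along the optical axis (not along the pixel's ray), 0 where there is no reading.
- manip.camera_info(name): a dict with "fovy" (degrees; the focal length in pixels is half the picture's height over the tangent of half this angle, whatever the lens; pixels are square), "cx", "cy" (the principal point, pixels), "k1" (the pictures are not rectified: a ray, as slopes to the right and down, at radius r is drawn at 1 + k1 r^2 times it, then the intrinsics apply), "eye" and "orientation" of the camera in the world. Camera axes: x right, y down, z forward; pixel columns grow to the right and rows downward; lengths in mm; the calibration is good to about 2 mm. A picture is of the moment at which its call begins: read the wrist's pose just before it. camera_info takes no time and is no camera call; for the wrist camera it gives the pose at the moment of the call.
- manip.sign_off(): hands the job in; it is judged then, once.
The state is a dict: "clock": time; "joints": joint angles; "qd": joint speeds; "effort": joint torques, N m; "eef_pos": TCP position; "eef_rot": TCP orientation; "wrist_force": force on the tool from outside, world axes, zero at the start; "moment": the same for the moment, N m; "finger_gap": finger opening in mm; "finger_force": force on a finger pad.
Only numpy, scipy, OpenCV 4.12 (cv2) and the standard library are available. Lean on these libraries where they do the work, as an engineer would, in place of code of your own. Each camera call takes 0.05 s, during which the arm holds its last target. There are 200 camera calls.

## Working session

There is one attempt and no reset: what is moved stays moved. The work goes in short steps, Python scripts to look and compute and a tool call to move; the robot and the scene stay as the last step left them, time stands still between calls to the robot, and variables do not carry over. Pictures are saved under pics/ and viewed, at most 10 in all, crops included, and the job is handed in when it is done.

Besides the shell and the picture viewer there is one more tool, called after "Call:" in YAML: its name, and indented under it one key for each argument. step_arm: Moves the arm, as the interface text tells. Its arguments: {"type":"object","properties":{"series":{"type":"array"},"squeeze":{"type":"number"}},"required":["series"]}

```bash
mkdir -p pics; cat > h.py <<'E'
import numpy as np, cv2
from scipy.spatial.transform import Rotation as R
from cell import manip
def rot(o):
    o=np.array(o,float)
    return o if o.shape==(3,3) else (R.from_euler('xyz',o).as_matrix() if o.size==3 else R.from_quat(o).as_matrix())
def grab(n):
    i=manip.camera_info(n); p,d=manip.camera(n); return p,d,i
def K(i):
    f=192/np.tan(np.radians(i['fovy'])/2); return np.array([[f,0,i['cx']],[0,f,i['cy']],[0,0,1.]])
def rays(i,px):
    px=np.array(px,float).reshape(-1,1,2)
    u=cv2.undistortPoints(px,K(i),np.array([i['k1'],0,0,0,0.]))[:,0]
    # model: distorted = u(1+k1 r^2) same as opencv
    return np.c_[u,np.ones(len(u))]
def onz(i,px,z):
    r=rays(i,px)@rot(i['orientation']).T; e=np.array(i['eye'],float)
    return e+r*((z-e[2])/r[:,2])[:,None]
def dep(i,d,px):
    r=rays(i,px); q=np.array(px,int).reshape(-1,2)
    return np.array(i['eye'])+(r*d[q[:,1],q[:,0]][:,None])@rot(i['orientation']).T
def proj(i,P):
    c=(np.array(P,float).reshape(-1,3)-np.array(i['eye']))@rot(i['orientation'])
    u=c[:,:2]/c[:,2:]; u=u*(1+i['k1']*(u**2).sum(1))[:,None]; k=K(i)
    return u*k[0,0]+k[:2,2]
E
python3 - <<'E'
from h import *
ims=[]
for n in ['top','side']:
    p,d,i=grab(n); np.savez(n,p=p,d=d); print(n,i); ims.append(p)
    cv2.imwrite(f'pics/{n}0.png',cv2.resize(p,(800,600),interpolation=cv2.INTER_CUBIC))
print(manip.read_state())
E
```

```text
top {'fovy': 47.35538549629676, 'cx': 253.39905640314794, 'cy': 188.31410044158275, 'k1': -0.08097596072172344, 'eye': array([ 316.34980804,   15.89887647, 1543.08848785]), 'orientation': array([-2.98789052, -0.00728007, -1.59539811])}
side {'fovy': 53.12462691453054, 'cx': 255.28222226805892, 'cy': 189.5872372660304, 'k1': 0.015085342464409695, 'eye': array([  11.55449235, -935.05128382,  762.5843799 ]), 'orientation': array([-2.10576812,  0.00517186, -0.5289084 ])}
{'clock': 0.1, 'joints': array([ 1.10441840e+00,  3.00421570e-01,  1.52150562e+00, -3.28991133e-05,
        1.32072639e+00, -6.66398468e-02]), 'qd': array([-0.0001532 , -0.00143716, -0.00175223, -0.00055161, -0.00287954,
        0.00187316]), 'effort': array([ 6.29359620e-04, -5.32636464e+01, -3.53290057e+01,  7.09445472e-02,
        2.34476494e-02, -7.98123688e-05]), 'eef_pos': array([213.98205907, 506.43728817, 229.945414  ]), 'eef_rot': array([-3.14053196e+00, -3.88510570e-05,  2.74186271e+00]), 'wrist_force': array([-0.08736587, -0.34247875, -0.00644969]), 'moment': array([0.00269275, 0.0058374 , 0.06401178]), 'finger_force': 0.0, 'finger_gap': 93.76826687526136}
```

View pics/top0.png

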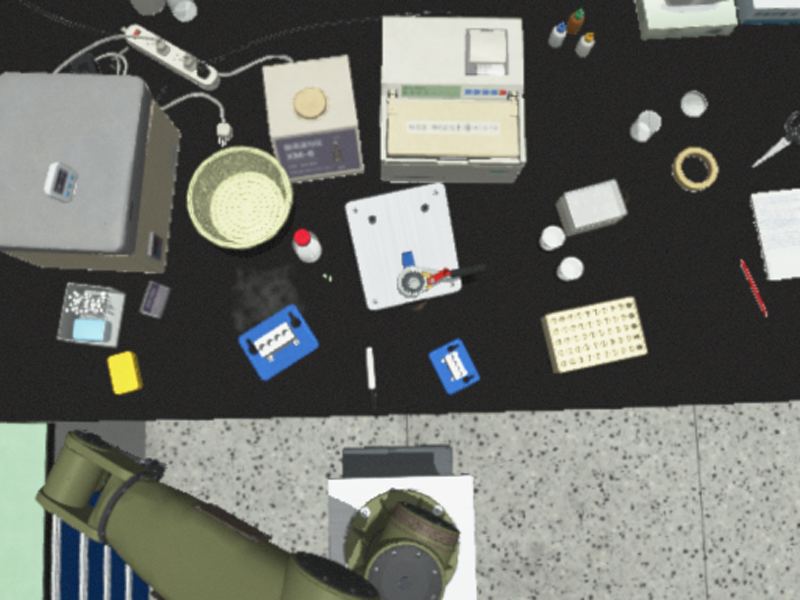

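View pics/side0.png

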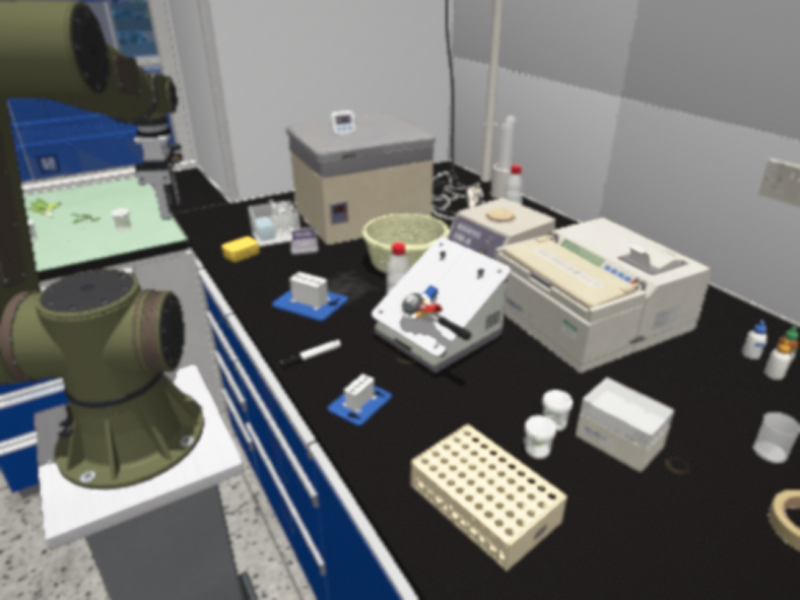

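The top view shows two blue carriers: the larger at (278,342) and the smaller at (455,366), both in 800x600 pixels. The deck is at about (405,245), with screw heads at (372,219) and (424,208), the hub at (412,282) and the red lever at (437,277). The handle points right. The pen is at (371,368), the bottle at (306,245), and the jars at (551,237) and (570,268). I'll measure both carriers and confirm which is which in an enlarged crop.

```bash
cat > m1.py <<'E'
from h import *
z=np.load('top.npz'); p,d=z['p'],z['d']; i=manip.camera_info('top')
hsv=cv2.cvtColor(p,cv2.COLOR_BGR2HSV)
m=cv2.inRange(hsv,(100,120,60),(125,255,255)); m[260:]=0
cs,_=cv2.findContours(m,cv2.RETR_EXTERNAL,cv2.CHAIN_APPROX_NONE)
for c in cs:
    if cv2.contourArea(c)<150: continue
    P=onz(i,c[:,0],5)[:,:2].astype(np.float32)
    (ctr,wh,a)=cv2.minAreaRect(P); print('blue',cv2.boundingRect(c),ctr,wh,a, 'corners',cv2.boxPoints((ctr,wh,a)).round(1).tolist())
# screw heads: dark blobs in deck area
x0,y0,x1,y1=225,122,285,150
g=p.max(2); mk=np.zeros_like(g); mk[y0:y1,x0:x1]=(g[y0:y1,x0:x1]<90)*255
n,l,s,c=cv2.connectedComponentsWithStats(mk)
for k in range(1,n):
    if 8<s[k,4]<100: print('dark',s[k],c[k],onz(i,c[k],170.4).round(1), onz(i,c[k],163.).round(1))
b=p[185:250,145:215]; cv2.imwrite('pics/c1.png',np.hstack([cv2.resize(b,None,fx=6,fy=6,interpolation=cv2.INTER_CUBIC)]))
a=cv2.resize(p[185:250,145:215],(420,390),interpolation=cv2.INTER_CUBIC)
b=cv2.resize(p[205:270,265:315],(300,390),interpolation=cv2.INTER_CUBIC)
cv2.imwrite('pics/c1.png',np.hstack([a,b]))
E
python3 m1.py
```

```text
blue (274, 216, 34, 37) (388.875, -125.76001739501953) (107.75100708007812, 85.33985137939453) 24.722166061401367 corners [[322.1000061035156, -109.5], [357.79998779296875, -187.10000610351562], [455.70001220703125, -142.0], [420.0, -64.5]]
blue (152, 195, 52, 49) (453.0040588378906, 268.0010070800781) (121.04547119140625, 155.1825408935547) 31.503814697265625 corners [[360.8999938964844, 302.5], [441.8999938964844, 170.1999969482422], [545.2000122070312, 233.5], [464.1000061035156, 365.79998779296875]]
dark [225 122  26   6  89] [234.         123.59550562] [[743.1  58.5 170.4]] [[745.4  58.7 163. ]]
```

View pics/c1.png

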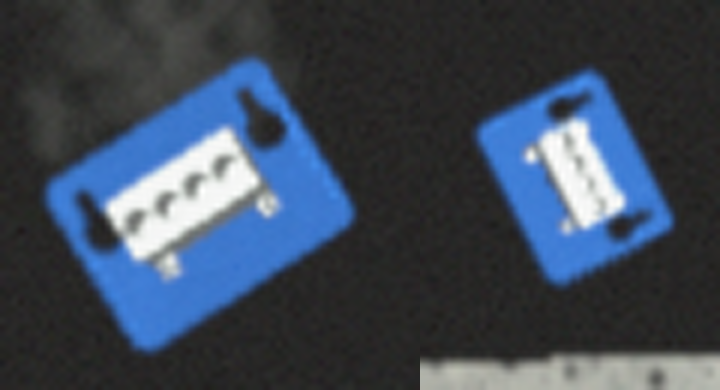

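The crop confirms the choice. The left carrier (152–204, 195–244 px) measures 121x155 mm, bloated by about 5 mm, which fits 116x150. The right one is only 108x85. On the large carrier the narrow ends point up-left, so its x axis is at yaw +0.55 rad.

```bash
cat > m2.py <<'E'
from h import *
z=np.load('top.npz'); p,d=z['p'],z['d']; i=manip.camera_info('top')
g=p.max(2)
H=[]
for (u,v) in [(238,140),(271,133)]:
    w=g[v-7:v+8,u-7:u+8].astype(float); t=np.clip(130-w,0,None)
    yy,xx=np.mgrid[v-7:v+8,u-7:u+8]; c=np.array([(t*xx).sum(),(t*yy).sum()])/t.sum()
    print(c,w.min(),(w<110).sum(), dep(i,d,c).round(1)); H.append(onz(i,c,170.4-1.5)[0])
H=np.array(H); print(H.round(1),np.linalg.norm(H[0]-H[1]))
dy=(H[0]-H[1])[:2]; dy/=np.linalg.norm(dy); dx=np.array([dy[1],-dy[0]]); print('deck yaw',np.arctan2(dx[1],dx[0]))
yaw=np.arctan2(dx[1],dx[0])
O=H.mean(0)[:2]-dx*(144*np.cos(np.pi/6)-11*.5); print('deck origin',O)
# depth plane of the deck
q=np.array([(u,v) for v in range(128,190,3) for u in range(232,290,3) if g[v,u]>140 and hsv[v,u,1]<40]) if 0 else np.array([(u,v) for v in range(128,190,3) for u in range(232,285,3) if p[v,u].min()>130])
P=dep(i,d,q); A=np.c_[P[:,:2],np.ones(len(P))]; s=np.ones(len(P),bool)
for _ in range(6):
    co=np.linalg.lstsq(A[s],P[s,2],rcond=None)[0]; r=P[:,2]-A@co; s=abs(r)<4
print('plane',co,'slope',np.degrees(np.arctan(np.hypot(*co[:2]))),'yaw',np.arctan2(co[1],co[0]),s.sum(),len(P),'z at O',co@[O[0],O[1],1])
def D(a):
    a=np.array(a,float).reshape(-1,3); c,s_=np.cos(yaw),np.sin(yaw)
    ex=np.array([c*.8660254,s_*.8660254,.5]);ey=np.array([-s_,c,0]);ez=np.cross(ex,ey)
    return np.array([*O,88])+a@np.array([ex,ey,ez])
hsv=cv2.cvtColor(p,cv2.COLOR_BGR2HSV)
m=((hsv[...,0]<8)|(hsv[...,0]>172))&(hsv[...,1]>130)&(hsv[...,2]>80); m[:165]=0;m[190:]=0;m[:,:255]=0;m[:,:]&=(np.arange(512)<310)
v,u=np.nonzero(m); print('red',len(u),u.min(),u.max(),v.min(),v.max())
vis=cv2.resize(p[115:200,215:315],(800,680),interpolation=cv2.INTER_CUBIC)[:600]
pts=[[0,0,45],[144,56,12],[144,-56,12],[50,0,26.5]]
for t in [0,0.3,.6,.8,1.1]:
    a=np.radians(47)-t; pts.append([118*np.cos(np.pi/2-a),0,39]); pts[-1]=[118*np.sin(a),-118*np.cos(a),39]
for k,x in enumerate(proj(i,D(pts))):
    x=(x-[215,115]+.5)*8; cv2.circle(vis,tuple(x.astype(int)),4,(0,255,0),1); cv2.putText(vis,str(k),tuple(x.astype(int)),0,.5,(255,0,255),1)
cv2.imwrite('pics/d1.png',vis)
E
python3 m2.py
```

```text
[237.78015564 139.92801556] 65.0 9 [[687.5  47.2 172.1]]
[271.41093117 132.55870445] 65.0 11 [[710.4 -62.2 169.8]]
[[688.4  47.3 168.9]
 [710.6 -62.3 168.9]] 111.78557128499666
deck yaw 0.20002059962853075
deck origin [582.70237422 -31.19871943]
plane [4.31674315e-02 1.19174280e-01 1.04069143e+02] slope 7.223803149555797 yaw 1.2232759228109624 44 347 z at O 125.50482280065457
red 54 274 288 172 181
```

View pics/d1.png

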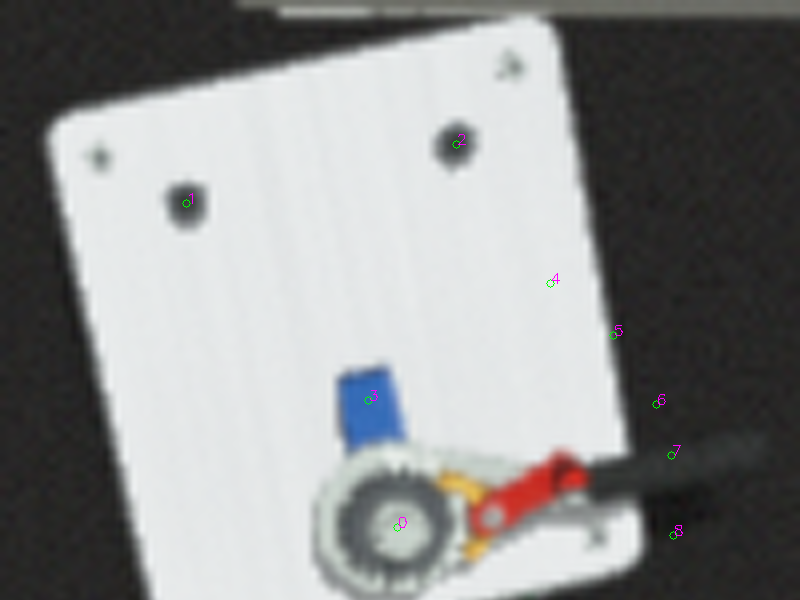

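The deck frame fits: the screws are 111.8 mm apart against 112 nominal, and the hub, screws and bar overlay well (points 0–3). Deck yaw is 0.20, its origin is at (582.7, -31.2), and the handle is at about 0.8 (point 7). The lever tab is on the counterclockwise side. Next I'll get the block centre.

```bash
python3 - <<'E'
from h import *
z=np.load('top.npz'); p=z['p']; i=manip.camera_info('top')
hsv=cv2.cvtColor(p,cv2.COLOR_BGR2HSV)
m=((hsv[...,1]<60)&(hsv[...,2]>185)).astype(np.uint8)*255
k=np.zeros_like(m); k[203:232,160:194]=m[203:232,160:194]
k=cv2.morphologyEx(k,cv2.MORPH_CLOSE,np.ones((3,3)))
cs,_=cv2.findContours(k,cv2.RETR_EXTERNAL,cv2.CHAIN_APPROX_NONE)
for c in cs:
    if cv2.contourArea(c)<20: continue
    r=cv2.minAreaRect(onz(i,c[:,0],65)[:,:2].astype(np.float32)); print(r)
# block top corners by eye from crop (scale 6, offset 145,185)
q=np.array([(232,125),(262,185),(142,262),(105,208)])/6+[145,185]-.5
P=onz(i,q,65)[:,:2]; print(P.round(1),P.mean(0))
E
```

```text
((446.37615966796875, 263.20867919921875), (55.32742691040039, 81.42745971679688), 31.958473205566406)
[[492.1 239.6]
 [457.6 222.7]
 [415.6 290.6]
 [446.6 311.6]] [452.97790599 266.12738428]
```

Call:
step_arm:
  series: [30,-30,0,0.159,0,30,-30,0,0.159,0,30,-30,0,0.159,0,30,-30,0,0.159,0,30,-30,-10,0.159,0,30,-30,-20,0.159,0,30,-30,-20,0,0,29,-30,-20,0,0,0,0,-20,0,0,0,0,0,0,0]
  squeeze: 12

```text
clock: 1.35
eef_pos: [452.6, 266.0, 139.1]
eef_rot: [3.141, -0.003, -2.588]
wrist_force: [0.8, 0.4, -0.2]
finger_gap: 94.2
finger_force: 0.0
```

```bash
python3 - <<'E'
from h import *
p,d,i=grab('wrist'); s=manip.read_state(); print(s['eef_pos'],s['eef_rot'],s['clock'],i)
for n,P in dict(c=[453,267,65],tcp=[*s['eef_pos'][:2],65]).items(): print(n,proj(i,P))
cv2.imwrite('pics/w1.png',p)
E
```

```text
[452.78904223 266.59454192 140.2748964 ] [ 3.14143737e+00 -1.27271346e-03 -2.58736303e+00] 1.4 {'fovy': 66.0386786100192, 'cx': 256.6553692356875, 'cy': 187.3871640064844, 'k1': -0.06750496786105976, 'eye': array([395.91767663, 229.69166359, 292.63972793]), 'orientation': array([ 2.90770212e+00, -7.27185912e-04,  2.12311146e+00])}
c [[258.7055568  204.26208096]]
tcp [[258.41431102 203.7934988 ]]
```

View pics/w1.png

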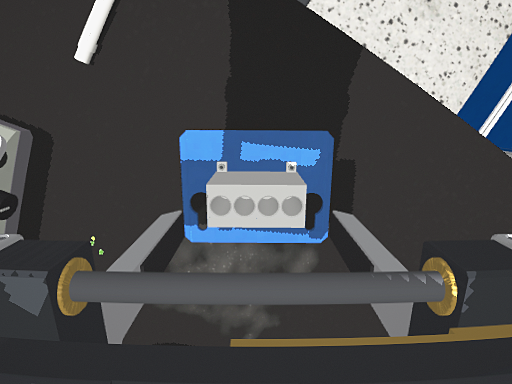

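The wrist view shows the block top centred at (256,205), against (258,204) predicted. The fingers straddle it evenly, so I'm descending to grasp.

Call:
step_arm:
  series: [0,0,-30,0,0,0,0,-30,0,0,0,0,-26,0,0,0,0,0,0,0.3,0,0,0,0,0.5,0,0,0,0,0.5,0,0,0,0,0.5,0,0,0,0,0.5]
  squeeze: 12

```text
clock: 2.4
eef_pos: [453.5, 267.0, 55.7]
eef_rot: [3.141, 0.002, -2.587]
wrist_force: [-3.2, 0.0, 7.7]
finger_gap: 79.9
finger_force: 12.0
```

Call:
step_arm:
  series: [0,0,10,0,0.5,0,0,30,0,0.5,0,0,45,0,0.5,0,0,45,0,0.5,0,0,45,0,0.5,0,0,31,0,0.5,12,-14,0,-0.02,0.5,26,-31,0,-0.04,0.5,26,-31,0,-0.04,0.5,26,-31,0,-0.04,0.5,26,-31,0,-0.04,0.5,26,-31,0,-0.04,0.5,26,-31,0,-0.04,0.5,26,-31,0,-0.04,0.5,26,-31,0,-0.04,0.5,10,-15,0,-0.014,0.5,0,0,0,0,0.5,0,0,0,0,0.5]
  squeeze: 12

```text
clock: 4.65
eef_pos: [682.6, -10.3, 259.5]
eef_rot: [3.141, -0.001, -2.941]
wrist_force: [0.1, -0.9, -4.0]
finger_gap: 79.8
finger_force: 12.0
```

```bash
python3 - <<'E'
from h import *
s=manip.read_state(); print(s['eef_pos'],s['eef_rot'],s['wrist_force'],s['finger_gap'],s['finger_force'])
ims=[]
for n in ['side','wrist']:
    p,d,i=grab(n); ims.append(cv2.resize(p[130:320,200:400] if n=='side' else p,(400,380) if n=='side' else (400,300),interpolation=cv2.INTER_CUBIC))
ims[1]=cv2.copyMakeBorder(ims[1],0,80,0,0,cv2.BORDER_CONSTANT)
cv2.imwrite('pics/s2.png',np.hstack(ims))
E
```

```text
[682.62785556 -10.30450216 259.48874762] [ 3.14113534e+00 -1.43627566e-03 -2.94128743e+00] [ 0.0969265  -0.88413286 -4.03302449] 79.75753676726981 11.995532065629959
```

View pics/s2.png

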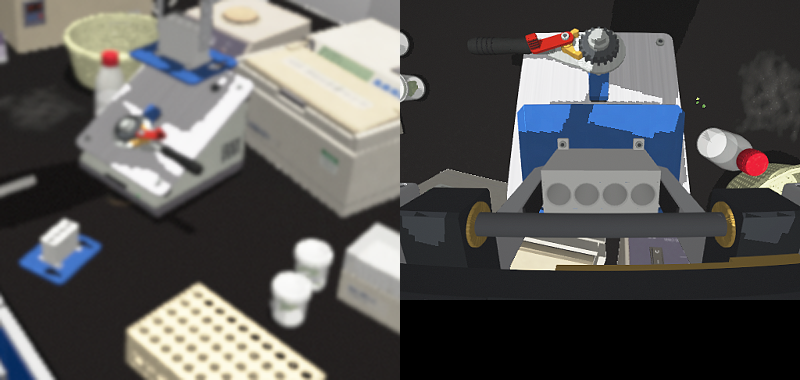

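The carrier is held level and square above the deck, and the handle and lever are in view. Next I lower its upper edge onto the deck and pivot it flat.

Call:
step_arm:
  series: [1,0,-12,0,0.5,0,0,-10,0,0.5,0,0,-4,0,0.5,-2,-0.4,-2.6,0,0.5,-2,-0.4,-2.6,0,0.5,-1.7,-0.4,-2.8,0,0.5,-1.7,-0.3,-2.8,0,0.5,-1.4,-0.3,-3,0,0.5,-1.4,-0.3,-3,0,0.5]
  squeeze: 12

```text
clock: 5.88
eef_pos: [673.7, -12.4, 217.4]
eef_rot: [3.141, -0.0, -2.941]
wrist_force: [-2.1, 1.2, -0.1]
finger_gap: 80.0
finger_force: 12.0
```

```bash
python3 - <<'E'
from h import *
s=manip.read_state(); print(s['eef_pos'],s['eef_rot'],s['wrist_force'],s['moment'],s['finger_gap'],s['finger_force'])
ims=[]
for n in ['side','wrist']:
    p,d,i=grab(n); ims.append(cv2.resize(p[130:225,230:330] if n=='side' else p,(400,380) if n=='side' else (400,300),interpolation=cv2.INTER_CUBIC))
ims[1]=cv2.copyMakeBorder(ims[1],0,80,0,0,cv2.BORDER_CONSTANT)
cv2.imwrite('pics/s3.png',np.hstack(ims))
E
```

```text
[673.74438022 -12.44103934 217.41754889] [ 3.14149483e+00 -9.76456436e-05 -2.94130466e+00] [-2.13353752  1.16921248 -0.08950117] [0.51709621 0.13970575 0.04219077] 79.98642038059555 12.000154852867126
```

View pics/s3.png

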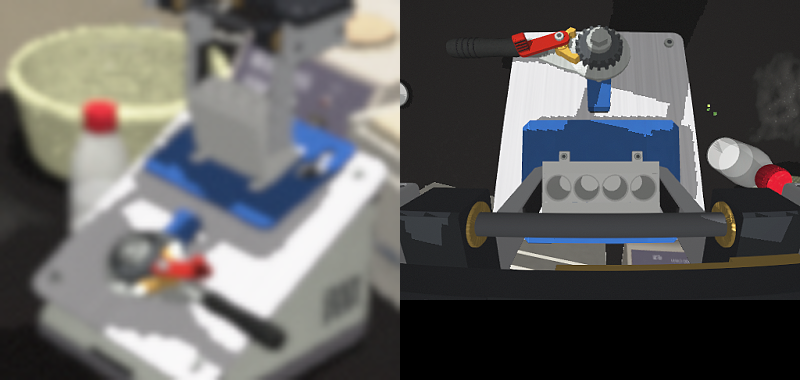

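The pivot works: the carrier is tilted about 15° with its edge on the deck, and forces are low. I continue to 30°.

Call:
step_arm:
  series: [-1.2,-0.2,-3,0,0.5,-1.2,-0.2,-3,0,0.5,-1,-0.2,-3.1,0,0.5,-1,-0.2,-3.1,0,0.5,-0.8,-0.2,-3.2,0,0.5,-0.7,-0.2,-3.2,0,0.5,0,0,-0.5,0,0.5]
  squeeze: 12

```text
clock: 6.85
eef_pos: [668.6, -13.5, 201.0]
eef_rot: [-3.141, 0.004, -2.941]
wrist_force: [-4.1, 3.0, 16.9]
finger_gap: 80.1
finger_force: 12.0
```

```bash
python3 - <<'E'
from h import *
s=manip.read_state(); print(s['eef_pos'],s['eef_rot'],s['wrist_force'],s['moment'],s['finger_gap'],s['finger_force'])
ims=[]
for n in ['side','wrist']:
    p,d,i=grab(n); ims.append(cv2.resize(p[130:225,230:330] if n=='side' else p,(400,380) if n=='side' else (400,300),interpolation=cv2.INTER_CUBIC))
ims[1]=cv2.copyMakeBorder(ims[1],0,80,0,0,cv2.BORDER_CONSTANT)
cv2.imwrite('pics/s4.png',np.hstack(ims))
E
```

```text
[668.60178246 -13.51243508 200.98179698] [-3.14091378  0.00375319 -2.94121904] [-4.12806553  2.99359628 16.93553159] [0.55802119 0.72644798 0.08758121] 80.0556000564045 12.002909034490585
```

View pics/s4.png

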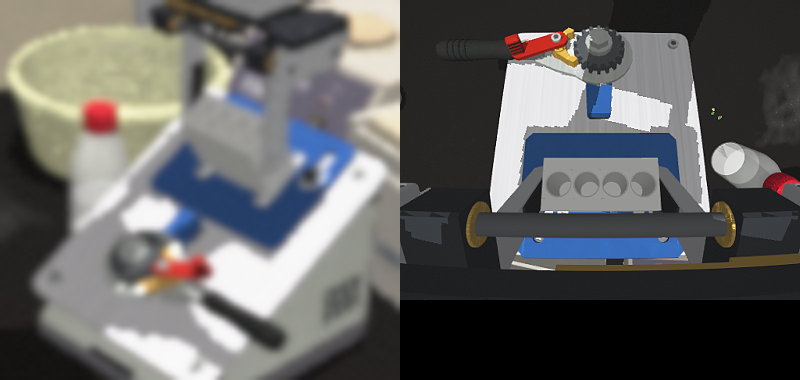

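The carrier lies flat at the expected height (TCP z 201, expected 199.6), with a screw head showing in the right keyhole at (310,175). Sliding it down the slope now.

Call:
step_arm:
  series: [0,0,1,0,0.5,-2.5,-0.5,-1.5,0,0.5,-2.5,-0.5,-1.5,0,0.5,-2.5,-0.5,-1.5,0,0.5,-2.5,-0.5,-1.5,0,0.5]
  squeeze: 12

```text
clock: 7.58
eef_pos: [658.3, -15.8, 194.4]
eef_rot: [-3.141, 0.002, -2.941]
wrist_force: [-1.0, -0.0, -1.3]
finger_gap: 80.4
finger_force: 12.0
```

Call:
step_arm:
  series: [-2.5,-0.5,-1.5,0,0.5,-2.5,-0.5,-1.5,0,0.5,-2.5,-0.5,-1.5,0,0.5,-2.5,-0.5,-1.5,0,0.5,-2,-0.4,-1.2,0,0.5]
  squeeze: 12

```text
clock: 8.2
eef_pos: [646.1, -18.3, 186.8]
eef_rot: [-3.141, 0.001, -2.942]
wrist_force: [0.7, -0.0, -0.8]
finger_gap: 79.9
finger_force: 12.0
```

```bash
cat > look.py <<'E'
from h import *
import sys
s=manip.read_state(); print(s['clock'],s['eef_pos'],s['wrist_force'],s['moment'],s['finger_gap'])
O=np.array([582.7,-31.2,88]);ex=np.array([.8488,.1720,.5]);ey=np.array([-.1987,.9801,0]);ez=np.cross(ex,ey)
Dm=np.array([ex,ey,ez]); g=s['eef_pos']-[0,0,6]-O; print('grasp in deck',(Dm@g).round(1))
ims=[]
for n in ['side','wrist']:
    p,d,i=grab(n); ims.append(cv2.resize(p[130:225,230:330] if n=='side' else p,(400,380) if n=='side' else (400,300),interpolation=cv2.INTER_CUBIC))
ims[1]=cv2.copyMakeBorder(ims[1],0,80,0,0,cv2.BORDER_CONSTANT)
cv2.imwrite(sys.argv[1],np.hstack(ims))
E
python3 look.py pics/s5.png
```

```text
8.2 [646.11153314 -18.25436194 186.77595216] [ 0.67012897 -0.00212154 -0.76396412] [-0.10210886 -0.07810351 -0.00496936] 79.86885671954903
grasp in deck [1.024e+02 1.000e-01 4.800e+01]
```

View pics/s5.png

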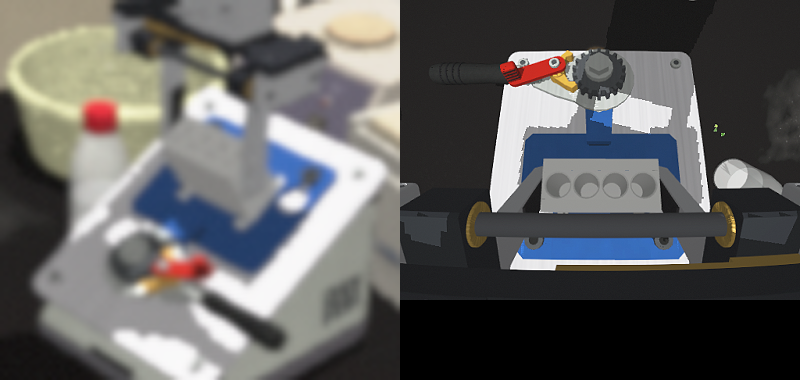

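The carrier is home: the grasp point in the deck frame is (102.4, 0.1, 48), the screw heads sit in the narrow slots, and the clamp bar overlaps the lower edge. I'll nudge it, release, rise, and hover near the lever.

Call:
step_arm:
  series: [-0.8,-0.2,-0.5,0,0.5,0,0,0,0,0,0,0,0,0,0,0,0,0,0,0,0,0,15,0,0,0,0,30,0,0,0,0,30,0,0,-15,-26,0,0,0.5,-16,-28,0,0,1,-16,-28,0,0,1,0,0,0,0,1,0,0,0,0,1]

```text
clock: 9.8
eef_pos: [598.5, -99.8, 261.6]
eef_rot: [-3.141, 0.001, -2.941]
wrist_force: [0.3, 1.3, 1.1]
finger_gap: 47.5
finger_force: 0.0
```

```bash
cat > m3.py <<'E'
from h import *
import sys
s=manip.read_state(); print(s['clock'],s['eef_pos'],s['eef_rot'],s['wrist_force'],s['finger_gap'])
O=np.array([582.7,-31.2,88]);ex=np.array([.8488,.1720,.5]);ey=np.array([-.1987,.9801,0]);ez=np.cross(ex,ey)
Dm=np.array([ex,ey,ez]); Dk=lambda a:O+np.array(a,float)@Dm
def ondeck(i,px,h):
    r=rays(i,px)@rot(i['orientation']).T; e=np.array(i['eye']); t=((h-(e-O)@ez)/(r@ez))[:,None]
    return (e+r*t-O)@Dm.T
out=[]
for n in ['top','wrist']:
    p,d,i=grab(n); hsv=cv2.cvtColor(p,cv2.COLOR_BGR2HSV)
    m=(((hsv[...,0]<6)|(hsv[...,0]>174))&(hsv[...,1]>150)&(hsv[...,2]>70)).astype(np.uint8)
    v,u=np.nonzero(m); P=ondeck(i,np.c_[u,v],52)
    k=(np.hypot(P[:,0],P[:,1])<95)&(np.hypot(P[:,0],P[:,1])>25)
    if k.sum()>5:
        P=P[k]; c=P.mean(0); w,V=np.linalg.eigh(np.cov(P[:,:2].T)); dr=V[:,1]*np.sign(V[:,1]@[0,-1])
        r=np.hypot(P[:,0],P[:,1]); far=P[r>r.max()-6].mean(0)
        print(n,'red n',k.sum(),'mean',c.round(1),'dir deg up',np.degrees(np.arctan2(dr[0],-dr[1])).round(1),'far',far.round(1))
    q=np.array([proj(i,Dk([x,-y,39]))[0] for x,y in [(0,86),(0,150)]]); print(n,q.round(0))
    # grip: dark pixels beyond deck edge, at height 49, annulus 95..148
    g=p.max(2); vv,uu=np.nonzero(g<70); P=ondeck(i,np.c_[uu,vv],44); rr=np.hypot(P[:,0],P[:,1])
    k=(rr>88)&(rr<105)&(P[:,1]<-60)
    if n=='wrist' : cv2.imwrite(sys.argv[1],cv2.resize(p,(640,480)))
E
python3 m3.py pics/w6.png
```

```text
9.8 [598.51349994 -99.82606039 261.58075097] [-3.14140460e+00  8.47094905e-04 -2.94127541e+00] [0.25654083 1.34368563 1.07113928] 47.49952815878343
top [[289. 174.]
 [308. 170.]]
wrist red n 662 mean [  6.7 -57.3  52. ] dir deg up 17.6 far [ 11.6 -77.2  52. ]
wrist [[242. 163.]
 [178. 163.]]
```

View pics/w6.png

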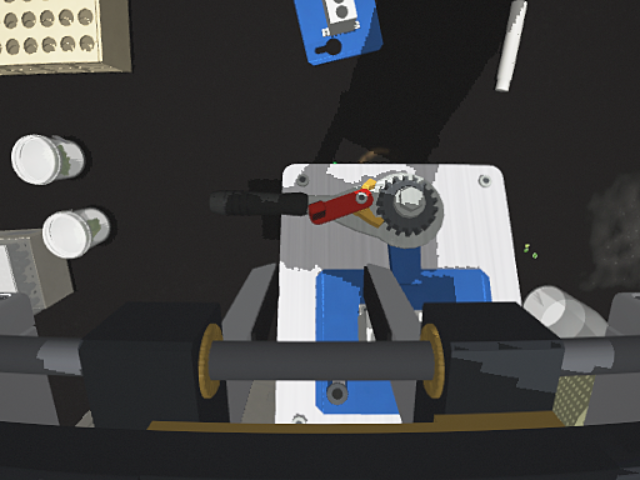

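The wrist view shows the lever tab near (318,213), on the up-slope (counterclockwise) side of the handle, with the lever at 17.6° and the handle at about -5°. The fingers are still closing. I'll descend just up-slope of the tab and push it down-slope.

Call:
step_arm:
  series: [0,0,0,0,1,-1,-1,-10,0,1,-1,-1,-15,0,1,0,0,-15,0,1,0,0,-20,0,1,0,0,-19.5,0,1,-3.4,-0.7,-2,0,1,-3.4,-0.7,-2,0,1,-3.4,-0.7,-2,0,1,-3.4,-0.7,-2,0,1,-3.4,-0.7,-2,0,1,-3.4,-0.7,-2,0,1]

```text
clock: 11.4
eef_pos: [575.7, -106.6, 169.5]
eef_rot: [-3.141, 0.0, -2.941]
wrist_force: [0.8, -0.9, 1.0]
finger_gap: 0.6
finger_force: 0.9
```

Call:
step_arm:
  series: [-3.4,-0.7,-2,0,1,-3.4,-0.7,-2,0,1,-3.4,-0.7,-2,0,1,-3.4,-0.7,-2,0,1,-3.4,-0.7,-2,0,1,-2.4,-0.5,-1.5,0,1]

```text
clock: 12.15
eef_pos: [556.1, -110.5, 157.7]
eef_rot: [3.142, -0.0, -2.941]
wrist_force: [2.2, 1.7, 1.9]
finger_gap: 0.1
finger_force: 1.0
```

```bash
python3 m3.py pics/w7.png
```

```text
12.15 [ 556.14480395 -110.50431353  157.69929585] [ 3.14150960e+00 -9.15796966e-05 -2.94144799e+00] [2.17323163 1.70725209 1.94800977] 0.11876620347489288
top [[289. 174.]
 [308. 170.]]
wrist red n 1010 mean [-18.2 -54.4  52. ] dir deg up -37.0 far [-30.8 -72.2  52. ]
wrist [[239. 249.]
 [148. 249.]]
```

View pics/w7.png

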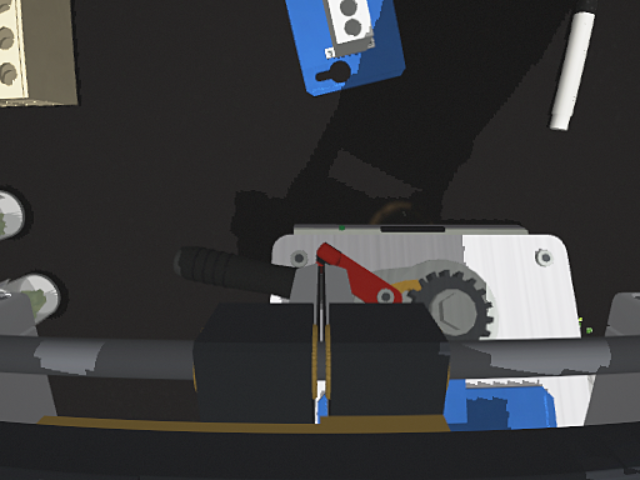

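The lever is now on the clockwise side: the tab is at (325,255), ahead of the handle line, and the handle is at about -13°. Next I'll straddle the grip and compute the stroke waypoints.

```bash
cat > wp.py <<'E'
import numpy as np
O=np.array([582.7,-31.2,88]);ex=np.array([.8488,.1720,.5]);ey=np.array([-.1987,.9801,0]);ez=np.cross(ex,ey)
def W(a):
    a=np.radians(a); P=O+118*np.sin(a)*ex-118*np.cos(a)*ey+39*ez+[0,0,14]
    return np.array([*P, 1.771+np.arctan(.866*np.tan(a))])
if __name__=='__main__':
    for a in (-13,):print(a,W(a).round(2))
    L=[-13,-17,-21,-25,-29,-33,-37,-41]
    print('down');[print(b,W(b).round(2),(W(b)-W(a)).round(2)) for a,b in zip(L,L[1:])]
    L=[-41]+list(range(-35,44,6))
    print('up');[print(b,W(b).round(2),(W(b)-W(a)).round(2)) for a,b in zip(L,L[1:])]
E
python3 wp.py
```

```text
-13 [ 563.9  -152.33  122.51    1.57]
down
-17 [ 556.73 -151.61  118.53    1.51] [-7.18  0.72 -3.98 -0.06]
-21 [ 549.58 -150.32  114.63    1.45] [-7.14  1.29 -3.89 -0.06]
-25 [ 542.51 -148.47  110.84    1.39] [-7.07  1.85 -3.79 -0.06]
-29 [ 535.54 -146.07  107.17    1.32] [-6.97  2.4  -3.67 -0.06]
-33 [ 528.7  -143.12  103.64    1.26] [-6.84  2.94 -3.53 -0.06]
-37 [ 522.04 -139.65  100.27    1.19] [-6.67  3.47 -3.37 -0.07]
-41 [ 515.57 -135.67   97.07    1.13] [-6.46  3.98 -3.2  -0.07]
up
-35 [ 525.35 -141.45  101.94    1.23] [ 9.77 -5.78  4.87  0.1 ]
-29 [ 535.54 -146.07  107.17    1.32] [10.19 -4.61  5.24  0.1 ]
-23 [ 546.04 -149.46  112.72    1.42] [10.5  -3.4   5.55  0.1 ]
-17 [ 556.73 -151.61  118.53    1.51] [10.69 -2.14  5.8   0.09]
-11 [ 567.49 -152.47  124.52    1.6 ] [10.77 -0.87  5.99  0.09]
-5 [ 578.22 -152.06  130.64    1.7 ] [10.72  0.42  6.12  0.09]
1 [ 588.78 -150.35  136.81    1.79] [10.56  1.7   6.17  0.09]
7 [ 599.07 -147.39  142.97    1.88] [10.29  2.96  6.16  0.09]
13 [ 608.96 -143.2   149.05    1.97] [9.9  4.19 6.08 0.09]
19 [ 618.37 -137.82  154.99    2.06] [9.4  5.38 5.94 0.09]
25 [ 627.17 -131.31  160.71    2.15] [8.8  6.5  5.73 0.09]
31 [ 635.27 -123.75  166.16    2.25] [8.1  7.56 5.45 0.1 ]
37 [ 642.59 -115.22  171.28    2.35] [7.32 8.53 5.12 0.1 ]
43 [ 649.04 -105.82  176.02    2.45] [6.45 9.41 4.73 0.1 ]
```

Call:
step_arm:
  series: [2,0.5,20,0,1,0,0,30,-0.177,0.66,0,0,30,-0.177,0.66,0,0,0,-0.177,0.66,0,0,0,-0.177,0.66,0,0,0,-0.177,0.66,0,0,0,-0.177,0.66,0,0,0,-0.177,0.66,0,0,0,-0.177,0.66,0,0,0,-0.177,0.66,0,0,0,-0.177,0.66,0,0,0,0,0.66]

```text
clock: 13.75
eef_pos: [558.2, -110.1, 237.6]
eef_rot: [-3.141, -0.0, 1.573]
wrist_force: [-0.9, 0.4, -0.8]
finger_gap: 32.0
finger_force: 0.0
```

```bash
python3 m3.py pics/w8.png; python3 - <<'E'
from h import *
from wp import *
p,d,i=grab('wrist')
for a in (0,-5,-10,-15,-20): print(a,[proj(i,O+r*np.sin(np.radians(a))*ex-r*np.cos(np.radians(a))*ey+39*ez).round(0).tolist()[0] for r in(0,90,148)])
E
```

```text
13.75 [ 558.17869418 -110.06242162  237.56340273] [-3.14067832e+00 -2.00384230e-06  1.57280120e+00] [-0.88263906  0.36937679 -0.83141944] 31.95263669966552
top [[289. 174.]
 [308. 170.]]
wrist red n 755 mean [-17.5 -55.8  52. ] dir deg up -41.0 far [-39.4 -77.1  52. ]
wrist [[280. 199.]
 [291. 259.]]
0 [[263.0, 107.0], [281.0, 203.0], [291.0, 258.0]]
-5 [[263.0, 107.0], [273.0, 203.0], [279.0, 256.0]]
-10 [[263.0, 107.0], [266.0, 202.0], [268.0, 254.0]]
-15 [[263.0, 107.0], [259.0, 200.0], [257.0, 251.0]]
-20 [[263.0, 107.0], [252.0, 198.0], [247.0, 247.0]]
```

View pics/w8.png

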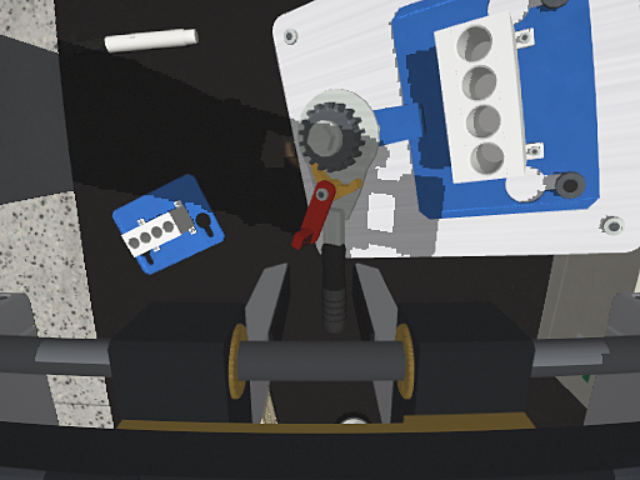

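The wrist view (640 px) shows the handle running from (325,210) to (335,325), which gives about -10°. The lever is clearly on the clockwise side, with its tab at (303,238). Descending around the grip.

Call:
step_arm:
  series: [4,-14,-10,0.046,0.66,4,-14,-20,0,0.66,3,-14.4,-20,0,0.66,0,0,-20,0,0.66,0,0,-22,0,0.66,0,0,-20,0,0.66,0,0,0,0,0.66]

```text
clock: 14.78
eef_pos: [568.5, -152.6, 123.5]
eef_rot: [-3.138, -0.001, 1.617]
wrist_force: [-0.6, -0.4, -0.1]
finger_gap: 32.2
finger_force: 0.0
```

Call:
step_arm:
  series: [-5,0.2,-2,-0.05,0.66,-7.2,0.7,-4,-0.06,0.66,-7.1,1.3,-3.9,-0.06,0.66,-7.1,1.8,-3.8,-0.06,0.66,-7,2.4,-3.7,-0.06,0.66,-6.8,2.9,-3.5,-0.06,0.66,-6.7,3.5,-3.4,-0.07,0.66,-3,1.8,-1.5,-0.03,0.66]

```text
clock: 15.78
eef_pos: [520.0, -138.3, 100.4]
eef_rot: [3.139, -0.0, 1.166]
wrist_force: [5.3, -2.9, -5.3]
finger_gap: 31.9
finger_force: 3.2
```

Call:
step_arm:
  series: [5.4,-3.1,2.5,0.06,0.66,10.2,-4.6,5.2,0.1,0.66,10.5,-3.4,5.6,0.1,0.66,10.7,-2.1,5.8,0.09,0.66,10.8,-0.9,6,0.09,0.66,10.7,0.4,6.1,0.09,0.66,10.6,1.7,6.2,0.09,0.66,10.3,3,6.2,0.09,0.66,9.9,4.2,6.1,0.09,0.66,9.4,5.4,5.9,0.09,0.66,8.8,6.5,5.7,0.09,0.66,8.1,7.6,5.4,0.1,0.66,7.3,8.5,5.1,0.1,0.66,6.4,9.4,4.7,0.1,0.66]

```text
clock: 17.52
eef_pos: [648.8, -106.1, 177.9]
eef_rot: [-3.141, 0.001, 2.45]
wrist_force: [-4.3, -3.9, 3.8]
finger_gap: 32.3
finger_force: 2.7
```

Call:
step_arm:
  series: [-6.4,-9.4,-5.7,-0.1,0.66,-7.3,-8.5,-5.1,-0.1,0.66,-8.1,-7.6,-5.4,-0.1,0.66,-8.8,-6.5,-5.7,-0.09,0.66,-9.4,-5.4,-5.9,-0.09,0.66,-9.9,-4.2,-6.1,-0.09,0.66,-10.3,-3,-6.2,-0.09,0.66,-10.6,-1.7,-6.2,-0.09,0.66,-10.7,-0.4,-6.1,-0.09,0.66,-10.8,0.9,-6,-0.09,0.66,-10.7,2.1,-5.8,-0.09,0.66,-10.5,3.4,-5.6,-0.1,0.66,-10.2,4.6,-5.2,-0.1,0.66,-5.4,3.1,-2.5,-0.06,0.66]

```text
clock: 19.27
eef_pos: [519.9, -138.2, 99.2]
eef_rot: [3.14, -0.0, 1.165]
wrist_force: [6.0, -1.8, -5.4]
finger_gap: 32.3
finger_force: 3.4
```

Call:
step_arm:
  series: [5.4,-3.1,2.5,0.06,0.66,10.2,-4.6,5.2,0.1,0.66,10.5,-3.4,5.6,0.1,0.66,10.7,-2.1,5.8,0.09,0.66,10.8,-0.9,6,0.09,0.66,10.7,0.4,6.1,0.09,0.66,10.6,1.7,6.2,0.09,0.66,10.3,3,6.2,0.09,0.66,9.9,4.2,6.1,0.09,0.66,9.4,5.4,5.9,0.09,0.66,8.8,6.5,5.7,0.09,0.66,8.1,7.6,5.4,0.1,0.66,7.3,8.5,5.1,0.1,0.66,6.4,9.4,5.7,0.1,0.66]

```text
clock: 21.02
eef_pos: [648.8, -106.1, 177.8]
eef_rot: [-3.141, 0.001, 2.45]
wrist_force: [-3.6, -3.2, 2.0]
finger_gap: 31.8
finger_force: 2.2
```

Call:
step_arm:
  series: [-6.4,-9.4,-5.7,-0.1,0.66,-7.3,-8.5,-5.1,-0.1,0.66,-8.1,-7.6,-5.4,-0.1,0.66,-8.8,-6.5,-5.7,-0.09,0.66,-4.7,-2.7,-3,-0.045,0.66]

```text
clock: 21.65
eef_pos: [613.4, -140.6, 152.1]
eef_rot: [3.14, 0.001, 2.01]
wrist_force: [2.5, 0.2, -1.0]
finger_gap: 31.7
finger_force: 1.5
```

Call:
step_arm:
  series: [-4.7,-2.7,-3,-0.045,0.66,-9.9,-4.2,-6.1,-0.09,0.66]

```text
clock: 21.9
eef_pos: [599.5, -147.0, 143.3]
eef_rot: [3.139, 0.001, 1.876]
wrist_force: [4.8, 1.0, -1.4]
finger_gap: 31.9
finger_force: 2.3
```

Call:
step_arm:
  series: [-10.3,-3,-6.2,-0.09,0.66]

```text
clock: 22.02
eef_pos: [588.9, -150.2, 136.9]
eef_rot: [3.139, 0.001, 1.785]
wrist_force: [5.9, 0.9, -1.9]
finger_gap: 32.3
finger_force: 2.7
```

Call:
step_arm:
  series: [-10.6,-1.7,-6.2,-0.09,0.66]

```text
clock: 22.15
eef_pos: [578.3, -151.9, 130.6]
eef_rot: [3.139, 0.001, 1.695]
wrist_force: [5.6, 1.0, -3.8]
finger_gap: 32.1
finger_force: 3.1
```

Call:
step_arm:
  series: [-5.4,-0.2,-3,-0.045,0.66]

```text
clock: 22.28
eef_pos: [572.8, -152.2, 127.5]
eef_rot: [3.139, 0.001, 1.65]
wrist_force: [7.0, -0.7, -4.8]
finger_gap: 31.8
finger_force: 3.4
```

Still turning, so I'll continue in small steps and watch the force.

Call:
step_arm:
  series: [-5.4,0.2,-3,-0.045,0.66]

```text
clock: 22.4
eef_pos: [567.7, -152.0, 124.5]
eef_rot: [3.139, 0.001, 1.606]
wrist_force: [7.3, -1.7, -5.1]
finger_gap: 31.8
finger_force: 3.6
```

Call:
step_arm:
  series: [-5.4,0.5,-3,-0.045,0.66]

```text
clock: 22.52
eef_pos: [562.3, -151.6, 121.5]
eef_rot: [3.139, 0.001, 1.561]
wrist_force: [7.5, -1.9, -4.8]
finger_gap: 32.0
finger_force: 3.5
```

Call:
step_arm:
  series: [-5.4,0.9,-2.9,-0.045,0.66]

```text
clock: 22.65
eef_pos: [556.9, -150.7, 118.6]
eef_rot: [3.139, 0.001, 1.516]
wrist_force: [7.0, -1.8, -6.4]
finger_gap: 32.1
finger_force: 3.6
```

Call:
step_arm:
  series: [-5.4,1.3,-2.9,-0.045,0.66]

```text
clock: 22.78
eef_pos: [551.5, -149.4, 115.7]
eef_rot: [3.139, 0.001, 1.471]
wrist_force: [8.2, -2.8, -5.9]
finger_gap: 32.0
finger_force: 3.7
```

Call:
step_arm:
  series: [-5.3,1.6,-2.8,-0.045,0.66]

```text
clock: 22.9
eef_pos: [546.2, -147.9, 112.9]
eef_rot: [3.139, 0.001, 1.426]
wrist_force: [7.0, -3.3, -6.7]
finger_gap: 32.1
finger_force: 3.8
```

Call:
step_arm:
  series: [-5.2,2,-2.7,-0.05,0.66]

```text
clock: 23.02
eef_pos: [541.0, -145.9, 110.2]
eef_rot: [3.139, 0.001, 1.376]
wrist_force: [6.5, -3.8, -6.6]
finger_gap: 31.8
finger_force: 4.0
```

Call:
step_arm:
  series: [-5.2,2.3,-2.7,-0.05,0.66]

```text
clock: 23.15
eef_pos: [535.8, -143.6, 107.5]
eef_rot: [3.139, 0.0, 1.326]
wrist_force: [7.5, -3.4, -5.3]
finger_gap: 32.1
finger_force: 3.8
```

Call:
step_arm:
  series: [-5.1,2.5,-2.6,-0.05,0.66]

```text
clock: 23.28
eef_pos: [530.7, -141.1, 104.9]
eef_rot: [3.139, 0.0, 1.276]
wrist_force: [6.7, -3.4, -6.3]
finger_gap: 32.1
finger_force: 3.9
```

Call:
step_arm:
  series: [-5,2.8,-2.5,-0.05,0.66]

```text
clock: 23.4
eef_pos: [525.7, -138.3, 102.4]
eef_rot: [3.139, 0.0, 1.226]
wrist_force: [6.3, -3.2, -6.4]
finger_gap: 32.2
finger_force: 3.8
```

No stop felt yet, so another return and pull stroke.

Call:
step_arm:
  series: [-5.4,2.5,-2.5,-0.05,0.66,5.4,-4.5,2.5,0.05,0.66,10.2,-5.6,4.8,0.1,0.66,10.5,-3.4,5.6,0.1,0.66,10.7,-2.1,5.8,0.09,0.66,10.8,-0.9,6,0.09,0.66,10.7,0.4,6.1,0.09,0.66,10.6,1.7,6.2,0.09,0.66,10.3,3,6.2,0.09,0.66,9.9,4.2,6.1,0.09,0.66,9.4,5.4,5.9,0.09,0.66,8.8,6.5,5.7,0.09,0.66,8.1,7.6,5.4,0.1,0.66,7.3,8.5,5.1,0.1,0.66,6.4,9.4,5.7,0.1,0.66]

```text
clock: 25.28
eef_pos: [648.8, -105.8, 177.9]
eef_rot: [-3.141, 0.001, 2.45]
wrist_force: [-3.9, -2.2, 2.1]
finger_gap: 31.8
finger_force: 2.3
```

Call:
step_arm:
  series: [-6.4,-9.4,-5.7,-0.1,0.66,-7.3,-8.5,-5.1,-0.1,0.66]

```text
clock: 25.52
eef_pos: [635.3, -123.1, 166.4]
eef_rot: [3.141, 0.001, 2.245]
wrist_force: [0.3, 0.3, 0.6]
finger_gap: 32.0
finger_force: 0.6
```

Call:
step_arm:
  series: [-4,-3.8,-2.7,-0.05,0.66]

```text
clock: 25.65
eef_pos: [631.0, -127.3, 163.6]
eef_rot: [3.141, 0.001, 2.195]
wrist_force: [2.1, 1.2, -1.2]
finger_gap: 32.1
finger_force: 0.9
```

Call:
step_arm:
  series: [-4,-3.7,-2.7,-0.05,0.66]

```text
clock: 25.78
eef_pos: [627.2, -130.7, 161.0]
eef_rot: [3.141, 0.001, 2.146]
wrist_force: [2.1, 2.2, 0.1]
finger_gap: 32.2
finger_force: 1.0
```

Call:
step_arm:
  series: [-4.4,-3.3,-2.8,-0.05,0.66]

```text
clock: 25.9
eef_pos: [623.0, -133.9, 158.3]
eef_rot: [3.14, 0.001, 2.096]
wrist_force: [4.1, 1.4, -0.1]
finger_gap: 31.9
finger_force: 1.8
```

Call:
step_arm:
  series: [-4.4,-3.2,-2.9,-0.045,0.66]

```text
clock: 26.02
eef_pos: [618.8, -137.0, 155.5]
eef_rot: [3.14, 0.001, 2.051]
wrist_force: [3.9, 1.9, -0.1]
finger_gap: 32.1
finger_force: 2.1
```

Call:
step_arm:
  series: [-4.7,-2.7,-3,-0.045,0.66]

```text
clock: 26.15
eef_pos: [614.2, -139.8, 152.6]
eef_rot: [3.139, 0.001, 2.006]
wrist_force: [3.8, 1.1, -0.7]
finger_gap: 32.2
finger_force: 2.3
```

Call:
step_arm:
  series: [-4.8,-2.5,-3,-0.045,0.66]

```text
clock: 26.28
eef_pos: [609.4, -142.3, 149.5]
eef_rot: [3.139, 0.001, 1.961]
wrist_force: [5.1, 0.4, -1.3]
finger_gap: 31.9
finger_force: 2.5
```

Call:
step_arm:
  series: [-5,-2.1,-3,-0.045,0.66]

```text
clock: 26.4
eef_pos: [604.5, -144.5, 146.5]
eef_rot: [3.139, 0.001, 1.916]
wrist_force: [6.9, 0.1, -1.7]
finger_gap: 32.3
finger_force: 2.8
```

Call:
step_arm:
  series: [-5,-1.7,-3,-0.045,0.66]

```text
clock: 26.52
eef_pos: [599.5, -146.3, 143.5]
eef_rot: [3.139, 0.001, 1.871]
wrist_force: [7.3, -1.0, -2.8]
finger_gap: 31.9
finger_force: 3.0
```

Call:
step_arm:
  series: [-5.2,-1.4,-3,-0.045,0.66]

```text
clock: 26.65
eef_pos: [594.3, -147.7, 140.4]
eef_rot: [3.139, 0.001, 1.826]
wrist_force: [7.4, -1.0, -2.5]
finger_gap: 32.4
finger_force: 3.3
```

Call:
step_arm:
  series: [-5.2,-1,-3,-0.045,0.66]

```text
clock: 26.78
eef_pos: [589.1, -148.7, 137.4]
eef_rot: [3.139, 0.001, 1.781]
wrist_force: [7.5, -1.0, -4.2]
finger_gap: 32.1
finger_force: 3.5
```

Call:
step_arm:
  series: [-5.3,-0.7,-3,-0.045,0.66]

```text
clock: 26.9
eef_pos: [583.9, -149.4, 134.3]
eef_rot: [3.139, 0.001, 1.736]
wrist_force: [7.6, -0.6, -3.7]
finger_gap: 32.0
finger_force: 3.7
```

Call:
step_arm:
  series: [-5.3,-0.3,-3,-0.045,0.66]

```text
clock: 27.02
eef_pos: [578.5, -149.8, 131.3]
eef_rot: [3.139, 0.001, 1.691]
wrist_force: [7.8, -2.2, -5.1]
finger_gap: 32.1
finger_force: 3.9
```

Call:
step_arm:
  series: [-5.4,0.1,-3,-0.045,0.66]

```text
clock: 27.15
eef_pos: [573.2, -149.8, 128.2]
eef_rot: [3.139, 0.001, 1.646]
wrist_force: [7.8, -2.0, -5.4]
finger_gap: 31.9
finger_force: 4.0
```

Call:
step_arm:
  series: [-5.4,0.4,-3,-0.045,0.66]

```text
clock: 27.28
eef_pos: [567.8, -149.4, 125.2]
eef_rot: [3.138, 0.001, 1.601]
wrist_force: [7.7, -2.2, -4.8]
finger_gap: 32.0
finger_force: 4.0
```

Call:
step_arm:
  series: [-5.4,0.8,-3,-0.045,0.66]

```text
clock: 27.4
eef_pos: [562.4, -148.6, 122.2]
eef_rot: [3.138, 0.001, 1.556]
wrist_force: [9.1, -2.9, -5.4]
finger_gap: 32.0
finger_force: 4.0
```

I've viewed more pictures than the limit of 10 (12 so far), so from here I check by numbers only: bar height and lever angle from the cameras.

```bash
cat > chk.py <<'E'
from h import *
from wp import O,ex,ey,ez
Dm=np.array([ex,ey,ez])
for n in ['wrist','top','side']:
    p,d,i=grab(n); h,w=d.shape; vv,uu=np.mgrid[0:h,0:w]; q=np.c_[uu.ravel(),vv.ravel()]
    P=((dep(i,d,q)-O)@Dm.T); ok=d.ravel()>0
    hsv=cv2.cvtColor(p,cv2.COLOR_BGR2HSV).reshape(-1,3)
    blue=(hsv[:,0]>100)&(hsv[:,0]<125)&(hsv[:,1]>110)
    red=((hsv[:,0]<6)|(hsv[:,0]>174))&(hsv[:,1]>150)&(hsv[:,2]>60)
    def st(name,m):
        m=m&ok
        print(n,name,m.sum(),np.percentile(P[m],[10,50,90],axis=0).round(1).tolist() if m.sum()>2 else '')
    X,Y,Z=P.T
    st('bar',blue&(X>36)&(X<57)&(abs(Y)<7)&(Z>10)&(Z<40))
    st('plate',blue&(X>62)&(X<80)&(abs(Y)<60)&(abs(Z)<25))
    st('deck',(hsv[:,1]<40)&(X>-20)&(X<30)&(Y>45)&(Y<90)&(abs(Z)<15))
    st('red',red&(np.hypot(X,Y)<95)&(Z>30)&(Z<85))
s=manip.read_state(); print(s['clock'],s['wrist_force'])
E
python3 chk.py
```

```text
wrist bar 340 [[37.1, -6.6, 16.6], [41.9, -5.0, 17.6], [49.9, -2.3, 18.6]]
wrist plate 4225 [[63.7, -54.8, 2.4], [70.6, -32.9, 3.4], [77.8, -13.2, 4.4]]
wrist deck 0 
wrist red 2639 [[-25.3, -70.6, 50.9], [-16.4, -55.9, 52.0], [-1.8, -37.5, 66.9]]
top bar 26 [[38.2, -5.8, 15.4], [45.2, 0.1, 18.3], [53.3, 5.3, 23.0]]
top plate 50 [[63.0, -56.4, 2.6], [69.8, 43.2, 5.7], [76.6, 56.0, 10.1]]
top deck 188 [[-15.7, 49.4, -3.4], [4.5, 67.3, 0.5], [25.1, 85.5, 4.4]]
top red 20 [[-15.6, -52.8, 50.3], [-10.9, -44.8, 54.8], [-1.9, -31.2, 56.9]]
side bar 0 
side plate 2 
side deck 64 [[-18.6, 54.9, -4.8], [-8.4, 73.0, -1.1], [3.9, 86.9, 1.2]]
side red 13 [[-29.4, -73.7, 53.0], [-22.8, -68.6, 65.1], [-12.2, -50.6, 67.5]]
27.55 [ 2.52451045 -1.35541287 -2.76443158]
```

The bar top is 14.2 mm above the plate top, so the bar is about 7.3 mm down. The end stop should be close, so I continue gently.

Call:
step_arm:
  series: [-4,0.8,-2,-0.03,0.66]

```text
clock: 27.68
eef_pos: [558.4, -147.7, 120.3]
eef_rot: [3.139, 0.001, 1.527]
wrist_force: [8.3, -4.0, -5.4]
finger_gap: 31.9
finger_force: 4.0
```

Call:
step_arm:
  series: [-4,0.9,-2,-0.03,0.66]

```text
clock: 27.8
eef_pos: [554.3, -146.9, 118.1]
eef_rot: [3.139, 0.001, 1.496]
wrist_force: [11.0, -5.1, -7.8]
finger_gap: 32.1
finger_force: 5.2
```

Call:
step_arm:
  series: [-4,1,-2,-0.03,0.66]

```text
clock: 27.92
eef_pos: [550.5, -145.9, 116.1]
eef_rot: [3.138, 0.001, 1.467]
wrist_force: [11.2, -3.9, -9.2]
finger_gap: 32.0
finger_force: 5.8
```

Call:
step_arm:
  series: [-4,1.2,-2,-0.03,0.66]

```text
clock: 28.05
eef_pos: [546.5, -144.7, 114.1]
eef_rot: [3.138, 0.001, 1.437]
wrist_force: [10.7, -4.0, -7.3]
finger_gap: 32.1
finger_force: 5.2
```

Call:
step_arm:
  series: [-4,1.4,-2,-0.035,0.66]

```text
clock: 28.18
eef_pos: [542.4, -143.2, 112.0]
eef_rot: [3.138, 0.001, 1.401]
wrist_force: [10.7, -3.3, -6.7]
finger_gap: 32.0
finger_force: 5.2
```

Call:
step_arm:
  series: [-4,1.6,-2,-0.035,0.66]

```text
clock: 28.3
eef_pos: [538.4, -141.6, 110.0]
eef_rot: [3.138, 0.001, 1.366]
wrist_force: [10.7, -4.8, -7.1]
finger_gap: 31.9
finger_force: 5.2
```

Call:
step_arm:
  series: [-4,1.8,-2,-0.035,0.66]

```text
clock: 28.42
eef_pos: [534.3, -139.8, 108.0]
eef_rot: [3.139, 0.0, 1.331]
wrist_force: [8.6, -3.2, -6.0]
finger_gap: 32.0
finger_force: 4.4
```

```bash
python3 chk.py | grep wrist; python3 m3.py /tmp/x.png
```

```text
wrist bar 0 
wrist plate 3300 [[63.5, -56.8, 2.3], [69.9, -44.5, 3.4], [77.3, -29.9, 4.5]]
wrist deck 0 
wrist red 2804 [[-42.6, -59.5, 51.1], [-30.5, -47.9, 52.1], [-11.9, -33.3, 66.8]]
28.575 [ 533.90662348 -139.53721267  108.02520014] [3.14015644e+00 2.07722825e-04 1.33232807e+00] [ 3.44412909 -1.05918503 -3.30367096] 31.86236079813874
top red n 12 mean [-25.7 -40.3  52. ] dir deg up -65.0 far [-33.  -43.3  52. ]
top [[289. 174.]
 [308. 170.]]
wrist red n 2808 mean [-31.7 -47.7  52. ] dir deg up -57.3 far [-62.  -64.5  52. ]
wrist [[338. 192.]
 [380. 295.]]
```

Call:
step_arm:
  series: [-4,1.8,-2,-0.035,0.66]

```text
clock: 28.8
eef_pos: [530.2, -137.8, 106.1]
eef_rot: [3.139, 0.0, 1.297]
wrist_force: [5.9, -2.5, -5.5]
finger_gap: 32.2
finger_force: 3.4
```

Call:
step_arm:
  series: [-4,2,-2,-0.035,0.66]

```text
clock: 28.92
eef_pos: [526.0, -135.7, 104.0]
eef_rot: [3.14, 0.0, 1.261]
wrist_force: [5.1, -1.8, -3.1]
finger_gap: 31.9
finger_force: 3.1
```

Call:
step_arm:
  series: [-4,2.2,-2,-0.035,0.66]

```text
clock: 29.05
eef_pos: [522.1, -133.5, 102.1]
eef_rot: [3.14, -0.0, 1.227]
wrist_force: [7.5, -2.0, -4.3]
finger_gap: 31.9
finger_force: 3.8
```

Call:
step_arm:
  series: [10.2,-5.6,4.8,0.1,0.66,10.5,-4.4,5.6,0.1,0.66,10.7,-3.1,5.8,0.09,0.66,10.8,-1.9,6,0.09,0.66,10.7,-0.6,6.1,0.09,0.66]

```text
clock: 29.68
eef_pos: [574.2, -148.9, 130.3]
eef_rot: [-3.14, -0.001, 1.701]
wrist_force: [-3.4, 1.4, 0.1]
finger_gap: 32.0
finger_force: 1.6
```

```bash
python3 chk.py | grep wrist; python3 m3.py /tmp/x.png | head -3
```

```text
wrist bar 1187 [[38.0, -5.7, 16.6], [46.1, -0.6, 17.5], [54.7, 4.7, 18.4]]
wrist plate 4759 [[63.9, -53.2, 2.4], [70.9, -24.7, 3.4], [78.0, -0.7, 4.4]]
wrist deck 0 
wrist red 2406 [[-25.5, -70.6, 50.9], [-16.6, -56.1, 52.1], [-2.1, -37.7, 67.1]]
29.825 [ 574.43457355 -148.81525306  130.19135447] [3.14141411e+00 4.89835572e-05 1.69642101e+00] [ 0.05567279  0.03180127 -0.8002696 ] 32.04466679325459
top red n 10 mean [ -8.3 -42.2  52. ] dir deg up -26.6 far [-10.8 -48.   52. ]
top [[289. 174.]
```

The bar is unchanged at about 7.4 mm down, which is the end stop (pull force rose to 11 N). Lever geometry gives about +0.39 rad, i.e. tighten. I'll retreat straight up and clear, then check the carrier.

Call:
step_arm:
  series: [0,0,10,0,0.66,0,0,30,0,0.66,0,0,40,0,0.66,0,0,40,0,0.66,-20,0,20,0,0.66,-40,0,0,0,0.66,0,0,0,0,0.66,0,0,0,0,0.66]

```text
clock: 30.92
eef_pos: [514.7, -148.8, 270.7]
eef_rot: [3.141, 0.0, 1.697]
wrist_force: [0.1, 0.4, 0.2]
finger_gap: 32.0
finger_force: 0.0
```

```bash
python3 chk.py | grep -v side; python3 - <<'E'
from h import *
from wp import O,ex,ey,ez
Dm=np.array([ex,ey,ez])
p,d,i=grab('wrist'); vv,uu=np.mgrid[0:384,0:512]; q=np.c_[uu.ravel(),vv.ravel()]
P=(dep(i,d,q)-O)@Dm.T; hsv=cv2.cvtColor(p,cv2.COLOR_BGR2HSV).reshape(-1,3)
m=(hsv[:,0]>100)&(hsv[:,0]<125)&(hsv[:,1]>110)&(abs(P[:,2]-4)<4)&(abs(P[:,1])<110)&(P[:,0]>20)&(P[:,0]<220)&(d.ravel()>0)
print(m.sum(),P[m].min(0),P[m].max(0)); r=cv2.minAreaRect(P[m][:,:2].astype(np.float32)); print(r)
A=np.c_[P[m][:,:2],np.ones(m.sum())]; print(np.linalg.lstsq(A,P[m][:,2],rcond=None)[0])
red=((hsv[:,0]<6)|(hsv[:,0]>174))&(hsv[:,1]>150)&(hsv[:,2]>60)&(np.hypot(P[:,0],P[:,1])<95)
Z=P[:,2]; T=P[red&(Z>64)]; print('tab',np.median(T,0)); L=P[red&(Z>48)&(Z<55)]; r=np.hypot(L[:,0],L[:,1]); print('near',L[r<np.percentile(r,8)].mean(0))
E
```

```text
wrist bar 343 [[38.1, -5.7, 16.4], [46.7, 0.1, 17.4], [55.0, 5.6, 18.4]]
wrist plate 2390 [[63.7, -47.7, 2.3], [70.7, 2.5, 3.3], [77.9, 49.4, 4.4]]
wrist deck 1599 [[-15.2, 48.3, -2.7], [4.2, 62.1, -1.7], [24.7, 75.7, -0.6]]
wrist red 639 [[-24.9, -69.8, 51.0], [-15.8, -55.7, 52.0], [-2.8, -37.2, 67.5]]
top bar 28 [[37.5, -5.7, 17.2], [47.0, 0.1, 20.7], [55.5, 5.7, 24.1]]
top plate 51 [[64.2, -57.0, 1.4], [70.3, 43.5, 6.3], [78.8, 56.7, 9.8]]
top deck 184 [[-15.3, 49.6, -3.1], [5.3, 67.9, 0.2], [25.3, 85.7, 3.8]]
top red 32 [[-23.7, -65.5, 49.8], [-18.3, -55.8, 54.1], [-6.3, -43.5, 63.2]]
31.075 [-0.3932386  -0.14212038  0.03795345]
12002 [ 45.60493299 -75.62998573   0.38125286] [161.48728605  68.52686472   7.86162988]
((103.58718872070312, -3.4942092895507812), (115.48191833496094, 144.44786071777344), 0.20439383387565613)
[ 5.85244401e-04 -1.05203924e-03  3.33475078e+00]
tab [-24.75258593 -69.42515954  67.98640155]
near [ -4.12148189 -33.58221656  51.50947729]
```

```bash
python3 -c "
from cell import manip
print(manip.sign_off())"
```

```text
the job is handed in; nothing more can be done
None
```

Job handed in at about 31 s: by camera measurement the carrier is home and flat (deck x about 103 mm), the lever is at tighten (about 0.39 rad), the clamp bar is about 7.4 mm down at its end stop, and the hand is clear; I viewed 12 pictures against the limit of 10.

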